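# Start the tube mixer at full speed

### The arm

A 6-joint arm with a two-finger parallel gripper is mounted at the origin on the work surface. World frame = base frame: x ahead of the robot, y to its left, z up, the work surface at z = 0. Lengths are in m, angles in degrees, forces in N, time in s.
With the tool pointing down it reaches from about 0.3 to 0.825 m from the base axis. Payload 5.4 kg.
Tool frame: the origin (TCP) lies at the very end of the fingers, on their centre line; the grasp point (between the pads) lies behind it (robot.grip_point_offset is the z of the grasp point in the tool frame, in m); z points along the fingers, y is the line along which they close (so a half turn about z gives the same grasp; the last joint's range is limited). The gripper opens to 92 mm and grips with 3 to 60 N. Pads are 20 mm wide; open, the fingers measure 128 mm over their backs; the gripper's body (75 mm by 189 mm) begins 69 mm behind the grasp point.
Start: joints at [-78.1, 9.076, 91.501, -0, 79.423, -12.038], TCP at [0.233, -0.526, 0.215] pointing down, gripper open.
Joint ranges: [-166.64, 166.64], [-54.1, 131.32], [10.49, 154.53], [-73.88, 253.88], [9.74, 151.15], [-171.62, 171.62]. Speed limits (degrees/s): [147.25, 147.25, 180, 180, 180, 180].

### API

Orientations are given as a 3x3 rotation matrix whose columns are the frame's x, y, z axes.
In Python, from bench import robot, imaging gives the robot as it stands (robot), with the cameras (imaging).
- The arm moves only by the tool tcp_steps, called after ">>>" by a JSON object that holds its "api" and its "payload". Schema: {"type":"object","properties":{"increments":{"type":"array","items":{"type":"object","properties":{"aperture":{"type":"number"},"xyz":{"type":"array","items":{"type":"number"},"minItems":3,"maxItems":3},"spin":{"type":"number"}},"additionalProperties":false,"required":["aperture"]},"minItems":1,"maxItems":5},"clamp_n":{"type":"number"},"only":{"type":"string"},"quiet":{"type":"boolean"},"lines":{"type":"string"}},"required":["increments"],"additionalProperties":false}. increments is a list of rows, 1 to 5 of them, each an object with the fields aperture (the opening from 0.0 (shut) to 1.0 (fully open)), xyz (a list: dx, dy, dz in shares of the most that a row can go, 1 being 50 mm), spin (a turn about the tool's z in fractions of the full range, 1 being 180 degrees); a field left out counts as zero (the opening has to be given); each row shifts and turns the commanded pose from where the row before left it, along the tool's axes as they then stand; what a row does not reach is not made up. A row lasts 1/10 s, in which the tool goes at most 0.05 m and 8.59 degrees, less where a joint would pass 70% of its speed; a pose out of reach is approached as far as the arm can. The fingers move at their own pace and stop on an object; clamp_n is the grip in N (left out, the last holds). Time passes only in rows, so rows that do not move let the fingers close. The tool returns the time, the measured TCP pose, the force, the opening and the grip force at its end. only (a regular expression) keeps the lines of the reply that match it, lines (a string "A,B") keeps lines A to B, and quiet returns only ok. No shift or turn number may pass 1 either way. Input that does not fit is refused with a message, and nothing moves.
- robot.get_state(): the state, without advancing time (a new reading comes with each control period).
- imaging.camera(name): name is "scene" or "top" or "wrist"; returns a dict with "pixels" (400x640x3 uint8, red, green, blue), "range_z" (400x640 float32, m along the optical axis (not along the pixel's ray), 0 where there is no reading), "camera_matrix" (3x3 intrinsics, pixels), "world_to_cam" (4x4, takes a point from world to camera coordinates); the wrist camera has in their place "T_tool_cam" (4x4, takes a point from camera to tool coordinates, whose origin is the TCP and whose axes are the flange's). Camera axes: x right, y down, z forward; pixel columns grow to the right and rows downward; lengths in m; the calibration is good to about 2 mm. A picture is of the moment at which its call begins: read the wrist's pose just before it.
- robot.job_done(): hands the job in; it is judged then, once.
The state is a dict: "time_s": time; "joint_pos": joint angles; "dq": joint speeds; "joint_torque": joint torques, N m; "position": TCP position; "tool_rot": TCP orientation; "wrist_force": force on the tool from outside, world axes, zero at the start; "torque": the same for the moment, N m; "opening": opening from 0.0 (shut) to 1.0 (fully open); "gripper_force": force on a finger pad.
Only numpy, scipy, OpenCV 4.12 (cv2) and the standard library are available. Lean on these libraries where they do the work, as an engineer would, in place of code of your own. Each camera call takes 0.05 s, during which the arm holds its last target. There are 200 camera calls.

### The job

Get the blood tube mixer running at full speed using fingertip pushes only, without pinching or lifting anything: first push the mixer's raised guard right down shut, then push the wide lever on the speed controller past its first notch all the way to the second stop, and only then press the round start button on the controller fully in and let it go. Leave the rack, bottles and other things on the bench where they are.

Things in the scene. Friction and masses are not known exactly. Their poses are not given: they have to be found in the camera images.
- mixer: Fixed white tube roller mixer, 200 (x) x 280 (y) mm, deck 64 mm high; tubes lie on black rollers between two grey end cheeks (y +-0.115, top 99 mm high). Origin: centre of its underside; x points away from the robot at yaw 0. It and the controller stand side by side and may swap sides.
- guard (a joint): Mixer's guard: clear pane with a white rail on its free edge, hinged at the mixer's far side (axis along mixer y). 0 = shut (level, rail towards the robot, stops there), growing as the rail rises and swings away from the robot; starts at 0.85 to 1.25 rad. The stiff hinge (0.15 N m) keeps it where it is left; 1 to 5 N on the rail moves it. Pressing on its outer and inner face at once is pinching.
- guard_rail (a point): Middle of the rail's outer face (upper when shut, far when raised): 130 mm out from the hinge axis and 8 mm along the pane's outward normal (the point's z axis). The rail is 200 mm long (mixer y), 16 wide (+-8 mm about this point), 8 thick. Shut, this point is 110 mm above the bench.
- guard_hinge (a point): Middle of the guard's hinge axis, at x +0.075, y 0, z 0.102 in the mixer's frame.
- controller: Fixed white speed controller, 170 (x) x 240 (y) x 55 mm high, flat top panel. Origin: centre of its underside. The lever slides along its +y. Three ticks on the panel at y -0.028 (off), 0 (first notch) and +0.028 (second stop).
- lever (a joint): Travel of the black lever along the controller's +y, m: 0 = off (start), 0.028 = first notch, 0.056 = second stop (hard end stop). A sprung detent holds it in each notch: 6 to 7 N is needed to leave a notch; past halfway it snaps by itself into the next one.
- lever_top (a point): Middle of the top of the lever, 97 mm above the bench. The lever is an upright bar 96 mm wide (controller x), 14 thick (controller y, +-7 mm about this point), from 12 to 42 mm above the panel on a thin stem. It is pushed on its -y face; the panel is free 60 mm before that face. Pressing on both its faces at once is pinching.
- start (a joint): Travel of the start button, m: 0 = up, 0.006 = fully in; springs back; fully in takes 5 N.
- start_top (a point): Centre of the top of the round pale start button (28 mm across) in a grey housing on the controller's panel, at x +0.052, y +0.078 in the controller's frame; it is pressed straight down.
- tube_rack: Loose black rack of capped blood tubes, 75 x 200 mm, 93 high, beyond the mixer. Leave alone. Origin: centre of its underside.
- slide_box: Loose grey slide box, 85 x 160 x 32 mm, beyond the controller. Leave alone. Origin: centre of its underside.
- stain_bottle: Loose amber bottle, 60 mm across, 115 high, beyond the controller. Leave alone. Origin: centre of its underside.
- drop_bottle: Loose small amber bottle, 26 mm across, 50 high, standing on the controller's panel at about x +0.055, y -0.085 in the controller's frame. Leave alone. Origin: centre of its underside.
- dish: Loose glass dish, 90 mm across, 16 high, on the robot's side of the mixer. Leave alone. Origin: centre of its underside.
- bulb: Loose rubber pipette bulb, 48 mm across, 66 high, on the robot's side of the controller. Leave alone. Origin: centre of its underside.

How it is judged (in metres and radians):
On the way, in this order (a step that is already met when the one before it is completed fails the run):
1. the guard is shut (value of joint guard below 0.06 rad), for 0.2 s.
2. the lever is at the second stop (value of joint lever above 0.052 m), for 0.2 s.
3. the start button is pressed fully in (value of joint start above 0.0045 m), for 0.05 s.
At the end, for the whole second after the job is handed in: The guard is shut (within 0.06 rad), the lever rests at the second stop (within 4 mm), the button has been pressed and is up again (within 2 mm), and every loose thing is within 20 mm of where it began (value of joint guard below 0.06 rad and value of joint lever above 0.052 m and value of joint start below 0.002 m and distance of each of tube_rack, slide_box, stain_bottle, drop_bottle, dish, bulb from where it was at the start of the episode below 0.02 m); the robot touches nothing.
It fails at once if the start button is pressed before the guard is shut and the lever is at the second stop (value of joint start above 0.004 m and (value of joint guard above 0.08 rad or value of joint lever below 0.05 m)).
It fails at once if the lever is pinched between the fingers (contact force between the fingers and lever_c2 above 1 N and contact force between the fingers and lever_c1 above 1 N).
It fails at once if the guard is pinched between the fingers ((contact force between the fingers and guard_c0 above 1 N or contact force between the fingers and guard_c1 above 1 N) and contact force between the fingers and guard_c4 above 1 N).
It fails at once if a loose thing is lifted, knocked over or pushed more than 30 mm (distance of any of tube_rack, slide_box, stain_bottle, drop_bottle, dish, bulb from where it was at the start of the episode above 0.03 m or height (world z) of any of tube_rack, slide_box, stain_bottle, dish, bulb above 0.015 m or angle between any of tube_rack, slide_box, stain_bottle, drop_bottle, dish, bulb's own z axis and vertical above 0.5 rad or height (world z) of drop_bottle above 0.07 m).
It also fails if it takes over 54 s, if anything falls off the work surface, if the arm or the gripper's body presses on something with over 40 N, if the wrist force passes 120 N, or if a joint passes its speed limit or range.

## Working session

There is one attempt and no reset: what is moved stays moved. The work goes in short steps, Python scripts to look and compute and a tool call to move; the robot and the scene stay as the last step left them, time stands still between calls to the robot, and variables do not carry over. Pictures are saved under pics/ and viewed, at most 10 in all, crops included, and the job is handed in when it is done.

```bash
ls; mkdir -p pics; cat > h.py <<'E'
import numpy as np, cv2
from bench import robot, imaging
def shot(n,f=None):
    c=imaging.camera(n)
    if f: cv2.imwrite('pics/'+f,c['pixels'][:,:,::-1])
    return c
def pts(c):
    K=c['camera_matrix'];z=c['range_z'];v,u=np.mgrid[:400,:640]
    p=np.stack([(u-K[0,2])/K[0,0]*z,(v-K[1,2])/K[1,1]*z,z],-1)
    T=np.linalg.inv(c['world_to_cam']) if 'world_to_cam' in c else None
    return p@T[:3,:3].T+T[:3,3]
E
python3 - <<'E'
from h import *
for n in('scene','top'):
    c=shot(n,n+'0.png'); np.savez(n+'0.npz',**c); T=np.linalg.inv(c['world_to_cam']);print(n,T.round(3).tolist(),c['camera_matrix'].tolist())
s=robot.get_state();print(s['position'],s['tool_rot'],s['time_s'],robot.grip_point_offset)
E
```

```text
bench.py
pics
scene [[0.859, 0.297, -0.417, 1.077], [0.512, -0.505, 0.695, -0.838], [-0.004, -0.81, -0.586, 0.836], [0.0, 0.0, 0.0, 1.0]] [[427.07506399326326, 0.0, 321.62807159048543], [0.0, 427.07506399326326, 204.03601235883437], [0.0, 0.0, 1.0]]
top [[-0.012, -0.981, 0.196, 0.38], [-1.0, 0.016, 0.02, -0.006], [-0.022, -0.195, -0.98, 0.956], [0.0, 0.0, 0.0, 1.0]] [[373.03181595716393, 0.0, 317.3082475761722], [0.0, 373.03181595716393, 200.5531597220714], [0.0, 0.0, 1.0]]
[ 0.23318499 -0.52499072  0.21375171] [[ 9.13978310e-01  4.05762888e-01 -3.58277812e-04]
 [ 4.05762926e-01 -9.13977001e-01  1.57772490e-03]
 [ 3.12724532e-04 -1.58738219e-03 -9.99998691e-01]] 0.1 -0.0187
```

View pics/scene0.png

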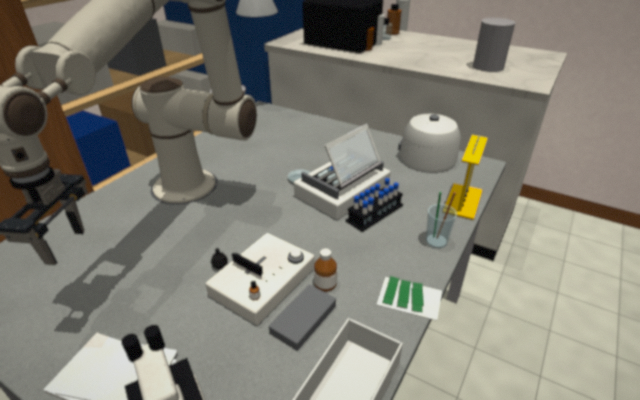

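View pics/top0.png

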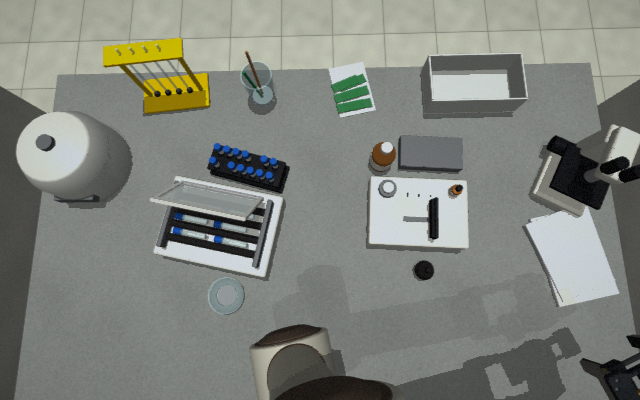

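The top view shows the mixer at about (220,225), with its guard raised and the rail at about (205,210). The controller is at about (418,212), with the lever at (433,218), the button at (388,187), the drop bottle at (457,189), the bulb at (424,270) and the dish at (226,296). Next I'll measure these.

```bash
cat > m.py <<'E'
from h import *
def ld(n): return dict(np.load(n+'0.npz'))
c=ld('top');P=pts(c);im=c['pixels'].astype(int);hsv=cv2.cvtColor(c['pixels'],cv2.COLOR_RGB2HSV)
S=P.copy()
def rect(m,z,lab):
    m=m.astype(np.uint8);n,l,st,_=cv2.connectedComponentsWithStats(m);k=1+st[1:,4].argmax();m=l==k
    q=P[m];r=cv2.minAreaRect(q[:,:2].astype(np.float32)*1000)
    print(lab,m.sum(),'rect mm',np.round(r[0],1),np.round(r[1],1),round(r[2],1),'z med',np.median(q[:,2]).round(4),'mean',q.mean(0).round(4));return q
v,u=np.mgrid[:400,:640]
box=lambda a,b,c_,d:(u>=a)&(u<=b)&(v>=c_)&(v<=d)
rect(box(360,475,170,255)&(abs(P[...,2]-.055)<.008),0,'panel')
rect(box(360,475,170,255)&(P[...,2]>.088)&(P[...,2]<.11)&(im.sum(2)<150),0,'lever')
rect(box(375,400,175,200)&(P[...,2]>.062),0,'button')
rect(box(445,475,175,205)&(P[...,2]>.062),0,'drop')
rect(box(145,290,175,280)&(abs(P[...,2]-.064)<.008)&(im.min(2)>120),0,'deck')
rect(box(145,290,150,280)&(P[...,2]>.13),0,'guard')
for x in[(200,205),(170,195),(230,205),(205,190),(260,215),(155,200),(433,205),(433,218),(433,235),(388,187),(424,270),(226,296)]: print(x,P[x[1],x[0]].round(4),im[x[1],x[0]])
cv2.imwrite('pics/crop1.png',cv2.resize(c['pixels'][160:290,140:300,::-1],None,fx=4,fy=4,interpolation=2))
c2=ld('scene')
cv2.imwrite('pics/crop2.png',cv2.resize(c2['pixels'][115:325,200:400,::-1],None,fx=2.8,fy=2.8,interpolation=2))
E
python3 m.py
```

```text
panel 5972 rect mm [ 529.8 -234.5] [240.  170.5] 86.3 z med 0.0552 mean [ 0.5248 -0.2324  0.0552]
lever 221 rect mm [ 506.6 -259.7] [12.1 92.8] 86.1 z med 0.0942 mean [ 0.5051 -0.2596  0.0943]
button 252 rect mm [486.7 -97.8] [ 42.6 278.3] 58.1 z med 0.0687 mean [ 0.584  -0.1582  0.0748]
drop 134 rect mm [ 574.7 -318.2] [25.8 21.2] 37.6 z med 0.0866 mean [ 0.5733 -0.3164  0.0874]
deck 2696 rect mm [503.3 251.9] [277.5 199.3] 77.4 z med 0.0645 mean [0.4673 0.231  0.0645]
guard 2110 rect mm [501.7 157.2] [396.6  95.2] 66.8 z med 0.1884 mean [0.534  0.2424 0.1898]
(200, 205) [0.5227 0.2482 0.2134] [143 147 142]
(170, 195) [0.5501 0.3218 0.1888] [143 150 148]
(230, 205) [0.5284 0.1956 0.1787] [132 139 139]
(205, 190) [0.5738 0.2673 0.1288] [136 142 137]
(260, 215) [0.5224 0.1491 0.0761] [40 41 40]
(155, 200) [0.5321 0.336  0.2255] [198 201 191]
(433, 205) [ 0.5374 -0.2599  0.0913] [31 32 35]
(433, 218) [ 0.5064 -0.2571  0.0934] [32 31 35]
(433, 235) [ 0.4668 -0.254   0.0942] [33 35 38]
(388, 187) [ 0.5857 -0.1595  0.0775] [210 216 220]
(424, 270) [ 0.3885 -0.2397  0.0491] [23 17 21]
(226, 296) [0.3312 0.2433 0.0033] [144 152 157]
```

View pics/crop1.png

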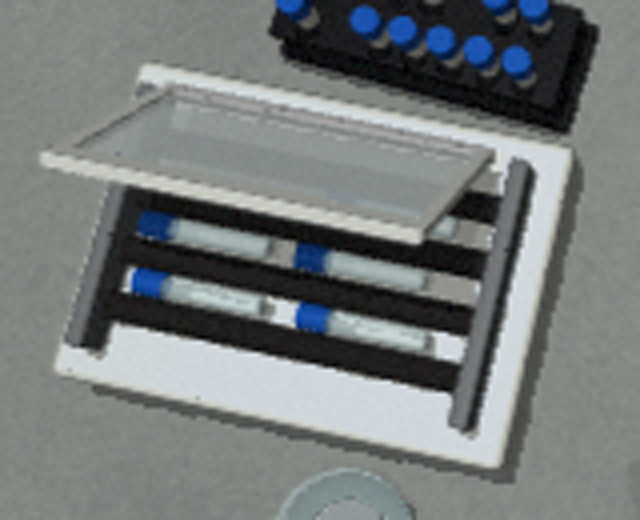

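View pics/crop2.png

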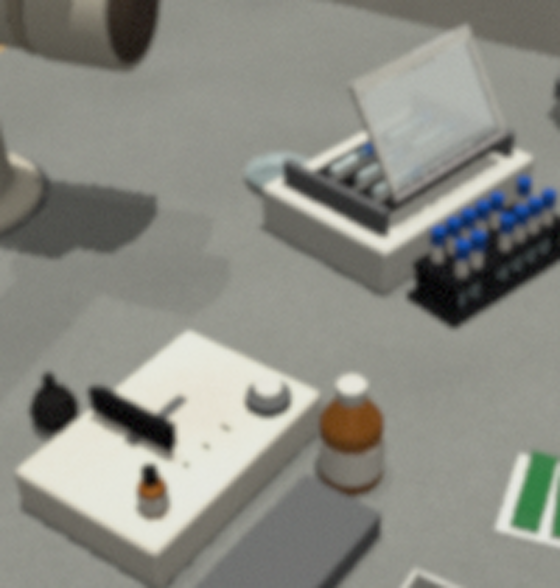

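Crop 1 shows the rail running from (40,160) to (420,240), and the deck long side shows the mixer yaw is about -12.6°. Crop 2 shows the lever in its off notch with a clear run towards the button side. I'll refine the guard angle while raising the arm.

Units first: shifts go in shares of 50 mm and turns go in shares of 180 degrees. So -0.02 m is -0.4, 7.3 degrees / 180 = 0.0406.

```bash
cat >> h.py <<'E'
MIX=(np.array([.5033,.2519]),-12.6); CON=(np.array([.5298,-.2345]),-3.7)
def R2(a): a=np.radians(a);return np.array([[np.cos(a),-np.sin(a)],[np.sin(a),np.cos(a)]])
def W(F,x,y,z): return np.r_[F[0]+R2(F[1])@[x,y],z]
def go(*t):
    s=robot.get_state();R=np.array(s['tool_rot']);p=np.array(s['position']);print('pos',p.round(4),'yaw',np.degrees(np.arctan2(R[1,0],R[0,0])).round(1),'q6',round(s['joint_pos'][5],1))
    for q in t: d=R.T@(q-p);print('to',np.round(q,4),'tool d',d.round(4),'n',np.linalg.norm(d).round(3));p=q
E
cat > g.py <<'E'
from h import *
c=dict(np.load('top0.npz'));P=pts(c);v,u=np.mgrid[:400,:640]
m=(u>145)&(u<290)&(v>150)&(v<230)&(P[...,2]>.12)&(P[...,2]<.24);q=P[m]
l=(q[:,:2]-MIX[0])@R2(MIX[1]);l=np.c_[l,q[:,2]];l=l[(abs(l[:,1])<.12)&(l[:,0]<.08)]
d=l-[.075,0,.102];r=np.hypot(d[:,0],d[:,2]);a=np.arctan2(d[:,2],-d[:,0]);k=(r>.08)&(r<.14)
print(k.sum(),'angle',np.median(a[k]).round(3),a[k].std().round(3),'rmax',np.percentile(r,[95,99]).round(3),'y',np.percentile(l[:,1],[1,99]).round(3))
E
python3 g.py
```

```text
1246 angle 1.101 0.02 rmax [0.14  0.141] y [-0.1    0.098]
```

>>> {"api": "tcp_steps", "payload": {"increments": [{"aperture": 0,"xyz": [0,0,-0.4],"spin": 0.0406},{"aperture": 0,"xyz": [0,0,-0.4],"spin": 0.0406},{"aperture": 0,"xyz": [0,0,-0.4],"spin": 0.0406},{"aperture": 0,"xyz": [0,0,-0.4],"spin": 0.0406},{"aperture": 0,"xyz": [0,0,-0.4],"spin": 0.0406}], "clamp_n": 20}}

```text
time_s: 0.6
position: [0.2332, -0.5252, 0.3148]
tool_rot: [[0.975, -0.223, -0.0], [-0.223, -0.975, 0.001], [-0.0, -0.001, -1.0]]
wrist_force: [0.2, -0.6, -0.2]
opening: 0.589
gripper_force: 0.0
```

```bash
python3 -c "
from h import *
go(W(MIX,.06,0,.32),W(MIX,.06,0,.205))"
```

```text
pos [ 0.2332 -0.5252  0.3148] yaw -12.9 q6 24.8
to [0.5619 0.2388 0.32  ] tool d [ 0.1503 -0.818  -0.0044] n 0.832
to [0.5619 0.2388 0.205 ] tool d [1.00e-04 1.00e-04 1.15e-01] n 0.115
```

Converted, -0.04 m is -0.8, 0.0075 m is 0.15.

>>> {"api": "tcp_steps", "payload": {"increments": [{"aperture": 0,"xyz": [0.15,-0.8,0]},{"aperture": 0,"xyz": [0.15,-0.8,0]},{"aperture": 0,"xyz": [0.15,-0.8,0]},{"aperture": 0,"xyz": [0.15,-0.8,0]},{"aperture": 0,"xyz": [0.15,-0.8,0]}], "quiet": true}}

```text
ok
```

>>> {"api": "tcp_steps", "payload": {"increments": [{"aperture": 0,"xyz": [0.15,-0.8,0]},{"aperture": 0,"xyz": [0.15,-0.8,0]},{"aperture": 0,"xyz": [0.15,-0.8,0]},{"aperture": 0,"xyz": [0.15,-0.8,0]},{"aperture": 0,"xyz": [0.15,-0.8,0]}], "quiet": true}}

```text
ok
```

>>> {"api": "tcp_steps", "payload": {"increments": [{"aperture": 0,"xyz": [0.15,-0.8,0]},{"aperture": 0,"xyz": [0.15,-0.8,0]},{"aperture": 0,"xyz": [0.15,-0.8,0]},{"aperture": 0,"xyz": [0.15,-0.8,0]},{"aperture": 0,"xyz": [0.15,-0.8,0]}]}}

```text
time_s: 2.1
position: [0.4737, 0.0374, 0.3142]
tool_rot: [[0.976, -0.217, -0.0], [-0.217, -0.976, -0.0], [-0.0, 0.0, -1.0]]
wrist_force: [0.4, 0.7, 0.4]
opening: 0.004
gripper_force: 0.0
```

```bash
python3 -c "
from h import *
go(W(MIX,.06,0,.32),W(MIX,.06,0,.205))"
```

```text
pos [0.4737 0.0374 0.3142] yaw -12.6 q6 92.5
to [0.5619 0.2388 0.32  ] tool d [ 0.0422 -0.2157 -0.0058] n 0.22
to [0.5619 0.2388 0.205 ] tool d [ 0.    -0.     0.115] n 0.115
```

Converted, -0.043 m is -0.86, -0.042 m is -0.84.

>>> {"api": "tcp_steps", "payload": {"increments": [{"aperture": 0,"xyz": [0.18,-0.86,0]},{"aperture": 0,"xyz": [0.18,-0.86,0]},{"aperture": 0,"xyz": [0.18,-0.86,0]},{"aperture": 0,"xyz": [0.16,-0.86,0]},{"aperture": 0,"xyz": [0.14,-0.84,0]}], "quiet": true}}

```text
ok
```

>>> {"api": "tcp_steps", "payload": {"increments": [{"aperture": 0},{"aperture": 0}]}}

```text
time_s: 2.8
position: [0.5608, 0.2358, 0.3135]
tool_rot: [[0.976, -0.216, -0.002], [-0.216, -0.976, -0.001], [-0.002, 0.001, -1.0]]
wrist_force: [-0.4, -1.3, 0.4]
opening: 0.005
gripper_force: 0.0
```

```bash
python3 -c "
from h import *
go(W(MIX,.06,0,.205))
for t in (1.1,.95,.8,.65,.5,.35,.2,.1,0,-.03):
  print(t, W(MIX,0,0,0)[:0], np.round([.075-.13*np.cos(t)+.008*np.sin(t)+.010, .102+.13*np.sin(t)+.008*np.cos(t)],4))
c=shot('top','top1.png');cv2.imwrite('pics/top1.png',c['pixels'][130:300,120:360,::-1])"
```

```text
pos [0.5608 0.2358 0.3135] yaw -12.5 q6 113.9
to [0.5619 0.2388 0.205 ] tool d [ 0.0006 -0.0033  0.1085] n 0.109
1.1 [] [0.0332 0.2215]
0.95 [] [0.0159 0.2124]
0.8 [] [2.000e-04 2.008e-01]
0.65 [] [-0.0136  0.187 ]
0.5 [] [-0.0253  0.1713]
0.35 [] [-0.0344  0.1541]
0.2 [] [-0.0408  0.1357]
0.1 [] [-0.0436  0.1229]
0 [] [-0.045  0.11 ]
-0.03 [] [-0.0452  0.1061]
```

View pics/top1.png

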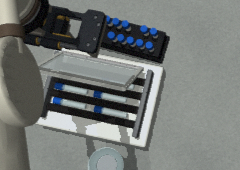

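The gripper hovers behind the raised rail, which is at about (85,65) in the crop, with the rack clear below. Descending behind the rail now.

Converted, 0.03 m is 0.6, 0.025 m is 0.5.

>>> {"api": "tcp_steps", "payload": {"increments": [{"aperture": 0,"xyz": [0,0,0.6]},{"aperture": 0,"xyz": [0,0,0.6]},{"aperture": 0,"xyz": [0,0,0.5]},{"aperture": 0,"xyz": [0,0,0.3]},{"aperture": 0}]}}

```text
time_s: 3.35
position: [0.5597, 0.2341, 0.2124]
tool_rot: [[0.976, -0.219, -0.004], [-0.219, -0.976, -0.001], [-0.004, 0.002, -1.0]]
wrist_force: [0.2, -0.9, 0.3]
opening: 0.006
gripper_force: 0.0
```

```bash
python3 -c "
from h import *
go(W(MIX,.033,0,.212),W(MIX,.0,0,.196),W(MIX,-.025,0,.167),W(MIX,-.045,0,.106))"
```

```text
pos [0.5597 0.2341 0.2124] yaw -12.6 q6 113.9
to [0.5355 0.2447 0.212 ] tool d [-0.0259 -0.0051  0.0005] n 0.026
to [0.5033 0.2519 0.196 ] tool d [-0.0329 -0.      0.0161] n 0.037
to [0.4789 0.2574 0.167 ] tool d [-0.0249 -0.      0.0291] n 0.038
to [0.4594 0.2617 0.106 ] tool d [-0.0198 -0.0001  0.0611] n 0.064
```

Converted, -0.013 m is -0.26, -0.011 m is -0.22.

>>> {"api": "tcp_steps", "payload": {"increments": [{"aperture": 0,"xyz": [-0.26,-0.06,0]},{"aperture": 0,"xyz": [-0.26,-0.04,0]},{"aperture": 0,"xyz": [-0.22,0,0.1]},{"aperture": 0,"xyz": [-0.22,0,0.1]},{"aperture": 0,"xyz": [-0.22,0,0.12]}]}}

```text
time_s: 3.85
position: [0.5045, 0.254, 0.2006]
tool_rot: [[0.976, -0.217, 0.004], [-0.217, -0.976, 0.001], [0.004, -0.002, -1.0]]
wrist_force: [0.8, -0.6, -0.4]
opening: 0.007
gripper_force: 0.4
```

>>> {"api": "tcp_steps", "payload": {"increments": [{"aperture": 0,"xyz": [-0.16,0,0.18]},{"aperture": 0,"xyz": [-0.16,0,0.2]},{"aperture": 0,"xyz": [-0.16,0,0.2]},{"aperture": 0}]}}

```text
time_s: 4.25
position: [0.479, 0.2583, 0.1676]
tool_rot: [[0.976, -0.217, -0.004], [-0.217, -0.976, -0.001], [-0.003, 0.002, -1.0]]
wrist_force: [-0.3, 0.0, -0.1]
opening: 0.006
gripper_force: 0.0
```

```bash
python3 -c "
from h import *
go(W(MIX,-.035,0,.148),W(MIX,-.045,0,.106))"
```

```text
pos [0.479  0.2583 0.1676] yaw -12.5 q6 118.1
to [0.4691 0.2595 0.148 ] tool d [-0.0098  0.0009  0.0196] n 0.022
to [0.4594 0.2617 0.106 ] tool d [-0.0099 -0.0001  0.042 ] n 0.043
```

```bash
python3 -c "
from h import *
c=shot('scene');cv2.imwrite('pics/s2.png',cv2.resize(c['pixels'][90:240,270:430,::-1],None,fx=4,fy=4,interpolation=2))"
```

```text
(no output)
```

View pics/s2.png

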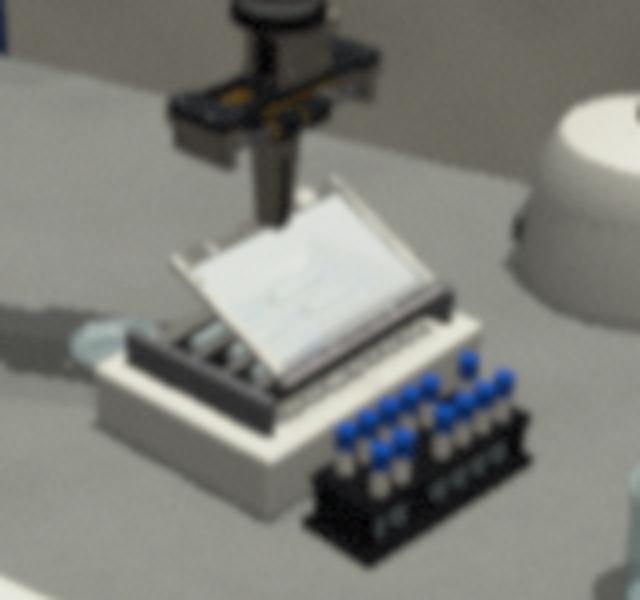

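The fingertip at (275,220) is on the outer face of the rail, and the guard is down to about 0.5 rad. I'll keep following the arc down.

Converted, 0.012 m is 0.24, 0.011 m is 0.22.

>>> {"api": "tcp_steps", "payload": {"increments": [{"aperture": 0,"xyz": [-0.1,0,0.2]},{"aperture": 0,"xyz": [-0.1,0,0.2]},{"aperture": 0,"xyz": [-0.08,0,0.24]},{"aperture": 0,"xyz": [-0.06,0,0.24]},{"aperture": 0,"xyz": [-0.04,0,0.22]}]}}

```text
time_s: 4.8
position: [0.462, 0.2624, 0.1132]
tool_rot: [[0.976, -0.217, -0.001], [-0.217, -0.976, -0.0], [-0.001, 0.001, -1.0]]
wrist_force: [-0.0, -0.5, 0.6]
opening: 0.002
gripper_force: 0.3
```

>>> {"api": "tcp_steps", "payload": {"increments": [{"aperture": 0,"xyz": [0,0,0.12]},{"aperture": 0,"xyz": [0,0,0.06]},{"aperture": 0}]}}

```text
time_s: 5.1
position: [0.4618, 0.2625, 0.1095]
tool_rot: [[0.976, -0.217, -0.003], [-0.217, -0.976, -0.001], [-0.003, 0.002, -1.0]]
wrist_force: [-16.2, -6.0, 32.0]
opening: 0.002
gripper_force: 16.1
```

Converted, -0.04 m is -0.8, -0.03 m is -0.6.

>>> {"api": "tcp_steps", "payload": {"increments": [{"aperture": 0},{"aperture": 0},{"aperture": 0,"xyz": [0,0,-0.12]},{"aperture": 0,"xyz": [0,0,-0.6]},{"aperture": 0,"xyz": [0,0,-0.8]}]}}

```text
time_s: 5.6
position: [0.4607, 0.2618, 0.1798]
tool_rot: [[0.976, -0.218, -0.006], [-0.218, -0.976, -0.002], [-0.005, 0.003, -1.0]]
wrist_force: [1.4, -0.3, 0.2]
opening: 0.005
gripper_force: 0.0
```

>>> {"api": "tcp_steps", "payload": {"increments": [{"aperture": 0,"xyz": [0,0,-0.8],"spin": -0.0247},{"aperture": 0,"xyz": [0,0,-0.6],"spin": -0.0247},{"aperture": 0}]}}

```text
time_s: 5.9
position: [0.4653, 0.2632, 0.2565]
tool_rot: [[0.998, -0.063, 0.009], [-0.063, -0.998, 0.003], [0.009, -0.003, -1.0]]
wrist_force: [-0.0, 0.3, 0.7]
opening: 0.008
gripper_force: 0.0
```

```bash
python3 - <<'E'
from h import *
go(W(CON,-.0215,-.064,.23),W(CON,-.0215,-.064,.076),W(CON,-.0215,.0044,.076))
c=shot('top')
P=pts(c);v,u=np.mgrid[:400,:640]
l=np.c_[(P.reshape(-1,3)[:,:2]-MIX[0])@R2(MIX[1]),P.reshape(-1,3)[:,2]]
k=(abs(l[:,0]+.055)<.007)&(abs(l[:,1])<.09);print('rail z pct',np.percentile(l[k,2],[10,50,90]))
E
```

```text
pos [0.4653 0.2632 0.2565] yaw -3.6 q6 110.1
to [ 0.5042 -0.297   0.23  ] tool d [0.0737 0.5568 0.0254] n 0.562
to [ 0.5042 -0.297   0.076 ] tool d [-0.0013  0.0005  0.154 ] n 0.154
to [ 0.5086 -0.2287  0.076 ] tool d [ 0.0001 -0.0684  0.0002] n 0.068
rail z pct [0.36066512 0.60058864 0.61938964]
```

Converted, 0.042 m is 0.84, 0.006 m is 0.12.

>>> {"api": "tcp_steps", "payload": {"increments": [{"aperture": 0,"xyz": [0.12,0.84,0]},{"aperture": 0,"xyz": [0.12,0.84,0]},{"aperture": 0,"xyz": [0.12,0.84,0]},{"aperture": 0,"xyz": [0.12,0.84,0]},{"aperture": 0,"xyz": [0.12,0.84,0]}], "quiet": true}}

```text
ok
```

>>> {"api": "tcp_steps", "payload": {"increments": [{"aperture": 0,"xyz": [0.12,0.84,0]},{"aperture": 0,"xyz": [0.12,0.84,0]},{"aperture": 0,"xyz": [0.12,0.84,0]},{"aperture": 0,"xyz": [0.12,0.84,0]},{"aperture": 0,"xyz": [0.12,0.84,0]}]}}

```text
time_s: 6.95
position: [0.4946, -0.1618, 0.249]
tool_rot: [[0.998, -0.065, -0.003], [-0.065, -0.998, 0.002], [-0.003, -0.002, -1.0]]
wrist_force: [0.5, 0.2, 0.2]
opening: 0.005
gripper_force: 0.0
```

>>> {"api": "tcp_steps", "payload": {"increments": [{"aperture": 0,"xyz": [0.12,0.84,0]},{"aperture": 0,"xyz": [0.12,0.84,0]},{"aperture": 0,"xyz": [0.02,0.84,0]},{"aperture": 0},{"aperture": 0}]}}

```text
time_s: 7.45
position: [0.4997, -0.2869, 0.2491]
tool_rot: [[0.998, -0.066, -0.003], [-0.066, -0.998, 0.003], [-0.003, -0.003, -1.0]]
wrist_force: [-0.1, 0.3, 0.2]
opening: 0.006
gripper_force: 0.0
```

```bash
python3 - <<'E'
from h import *
go(W(CON,-.0215,-.064,.23),W(CON,-.0215,-.064,.076),W(CON,-.0215,.0044,.076))
c=shot('top')
P=pts(c).reshape(-1,3)
l=np.c_[(P[:,:2]-MIX[0])@R2(MIX[1]),P[:,2]]
for a in (-.06,-.055,-.05):
  k=(abs(l[:,0]-a)<.003)&(abs(l[:,1])<.09);print('rail z pct',np.percentile(l[k,2],[10,50,90]))
E
```

```text
pos [ 0.4997 -0.2869  0.2491] yaw -3.8 q6 51.9
to [ 0.5042 -0.297   0.23  ] tool d [0.0052 0.0098 0.0191] n 0.022
to [ 0.5042 -0.297   0.076 ] tool d [0.0005 0.0005 0.154 ] n 0.154
to [ 0.5086 -0.2287  0.076 ] tool d [-0.0001 -0.0684  0.0002] n 0.068
rail z pct [0.10888471 0.11058183 0.11274003]
rail z pct [0.10897861 0.11087301 0.1127822 ]
rail z pct [0.10842744 0.11075525 0.1122429 ]
```

The guard is shut, with the rail at z = 0.111. Now descending in front of the lever.

Converted, 0.045 m is 0.9, 0.041 m is 0.82.

>>> {"api": "tcp_steps", "payload": {"increments": [{"aperture": 0,"xyz": [0.1,0.2,0.8]},{"aperture": 0,"xyz": [0,0,0.9]},{"aperture": 0,"xyz": [0,0,0.9]},{"aperture": 0,"xyz": [0,0,0.82]},{"aperture": 0}]}}

```text
time_s: 8.0
position: [0.5009, -0.2918, 0.0737]
tool_rot: [[0.998, -0.062, -0.01], [-0.062, -0.998, 0.01], [-0.011, -0.009, -1.0]]
wrist_force: [-1.0, 1.8, -0.8]
opening: 0.006
gripper_force: 0.0
```

>>> {"api": "tcp_steps", "payload": {"increments": [{"aperture": 0,"xyz": [0,-0.2,0]},{"aperture": 0,"xyz": [0,-0.2,0]},{"aperture": 0,"xyz": [0,-0.2,0]},{"aperture": 0,"xyz": [0,-0.2,0]},{"aperture": 0}]}}

```text
time_s: 8.5
position: [0.5088, -0.2562, 0.0827]
tool_rot: [[0.998, -0.062, 0.003], [-0.062, -0.998, -0.001], [0.003, 0.001, -1.0]]
wrist_force: [-0.1, -0.4, -0.7]
opening: 0.007
gripper_force: 0.0
```

```bash
python3 -c "
from h import *
go(W(CON,-.0215,.0044,.076))"
```

```text
pos [ 0.5088 -0.2562  0.0827] yaw -3.6 q6 54.6
to [ 0.5086 -0.2287  0.076 ] tool d [-0.0019 -0.0275  0.0067] n 0.028
```

Converted, -0.008 m is -0.16, -0.007 m is -0.14.

>>> {"api": "tcp_steps", "payload": {"increments": [{"aperture": 0,"xyz": [0,-0.16,0.06]},{"aperture": 0,"xyz": [0,-0.16,0]},{"aperture": 0,"xyz": [0,-0.14,0]},{"aperture": 0,"xyz": [0,-0.08,0]},{"aperture": 0}]}}

```text
time_s: 9.0
position: [0.509, -0.2294, 0.0772]
tool_rot: [[0.998, -0.063, -0.001], [-0.063, -0.998, 0.001], [-0.001, -0.001, -1.0]]
wrist_force: [-0.4, -0.3, 0.2]
opening: 0.003
gripper_force: 0.0
```

>>> {"api": "tcp_steps", "payload": {"increments": [{"aperture": 0,"xyz": [0,-0.04,0]},{"aperture": 0,"xyz": [0,-0.02,0]},{"aperture": 0}]}}

```text
time_s: 9.3
position: [0.5093, -0.2274, 0.0774]
tool_rot: [[0.998, -0.064, -0.0], [-0.064, -0.998, 0.0], [-0.0, -0.0, -1.0]]
wrist_force: [0.6, 0.0, 0.1]
opening: 0.005
gripper_force: 0.0
```

```bash
python3 -c "
from h import *
go(W(CON,-.0215,.0044,.076))"
```

```text
pos [ 0.5093 -0.2274  0.0774] yaw -3.7 q6 57.2
to [ 0.5086 -0.2287  0.076 ] tool d [-0.0006  0.0013  0.0014] n 0.002
```

Converted, -0.045 m is -0.9, 0.02 m is 0.4.

>>> {"api": "tcp_steps", "payload": {"increments": [{"aperture": 0,"xyz": [0,0.4,0]},{"aperture": 0,"xyz": [0,0,-0.9]},{"aperture": 0,"xyz": [0,0,-0.9]},{"aperture": 0,"xyz": [0,0,-0.8]},{"aperture": 0}], "quiet": true}}

```text
ok
```

```bash
python3 - <<'E'
from h import *
c=shot('top')
P=pts(c);p=P.reshape(-1,3)
l=np.c_[(p[:,:2]-CON[0])@R2(CON[1]),p[:,2]];im=c['pixels'].reshape(-1,3).astype(int)
k=(abs(l[:,0]+.0215)<.055)&(abs(l[:,1])<.06)&(l[:,2]>.085)&(l[:,2]<.103)&(im.sum(1)<150)
print('lever',k.sum(),l[k].mean(0).round(4),np.percentile(l[k],[2,98],0).round(4))
go(W(CON,.052,.078,.16),W(CON,.052,.078,.08))
cv2.imwrite('pics/top3.png',cv2.resize(c['pixels'][150:290,350:490,::-1],None,fx=3,fy=3))
E
```

```text
lever 231 [-0.0258  0.0296  0.0933] [[-0.065   0.0228  0.0854]
 [ 0.0213  0.0349  0.0995]]
pos [ 0.5099 -0.2489  0.2112] yaw -3.7 q6 55.4
to [ 0.5867 -0.16    0.16  ] tool d [ 0.0706 -0.0939  0.0513] n 0.128
to [ 0.5867 -0.16    0.08  ] tool d [-0.0005 -0.0003  0.08  ] n 0.08
```

View pics/top3.png

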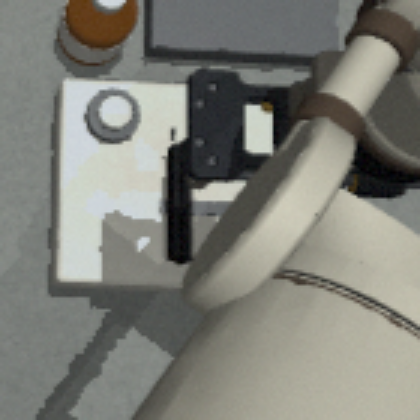

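The lever is at y' = +0.030 (crop pixel (178,205)), so it has travelled 56 mm to the second stop. The button is at crop (115,112), ringed by its housing.

Converted, -0.032 m is -0.64, -0.031 m is -0.62.

```bash
python3 - <<'E'
from h import *
c=dict(np.load('top0.npz'));P=pts(c)
print((P[177:199,376:402,2]*1000).round(0).astype(int)[::2,::2])
E
```

```text
[[55 54 53 53 53 55 56 56 56 55 54 56 54]
 [54 52 56 52 57 57 56 55 53 57 57 58 56]
 [56 58 53 65 66 66 68 65 67 52 56 56 57]
 [54 54 67 68 75 80 78 79 70 65 58 55 55]
 [57 60 65 67 77 77 80 78 77 68 58 55 58]
 [55 55 68 66 81 77 77 79 77 66 69 56 56]
 [56 53 71 67 78 78 79 78 78 69 67 56 57]
 [54 55 67 66 70 75 77 75 78 70 59 58 56]
 [54 57 64 68 67 71 69 70 67 67 57 54 52]
 [56 59 56 58 67 68 67 67 65 55 54 54 54]
 [56 56 55 55 54 59 58 58 55 55 57 54 57]]
```

>>> {"api": "tcp_steps", "payload": {"increments": [{"aperture": 0,"xyz": [0.46,-0.62,0.34]},{"aperture": 0,"xyz": [0.48,-0.62,0.34]},{"aperture": 0,"xyz": [0.48,-0.64,0.34]},{"aperture": 0},{"aperture": 0}]}}

```text
time_s: 10.35
position: [0.584, -0.1572, 0.1542]
tool_rot: [[0.998, -0.062, -0.004], [-0.062, -0.998, 0.002], [-0.004, -0.001, -1.0]]
wrist_force: [-1.2, -0.8, -0.0]
opening: 0.003
gripper_force: 0.0
```

```bash
python3 -c "
from h import *
go(W(CON,.052,.078,.08))"
```

```text
pos [ 0.584  -0.1572  0.1542] yaw -3.6 q6 67.1
to [ 0.5867 -0.16    0.08  ] tool d [0.0032 0.0028 0.0742] n 0.074
```

Converted, 0.03 m is 0.6, 0.008 m is 0.16.

>>> {"api": "tcp_steps", "payload": {"increments": [{"aperture": 0,"xyz": [0.04,0.04,0.6]},{"aperture": 0,"xyz": [0,0,0.6]},{"aperture": 0,"xyz": [0,0,0.16]},{"aperture": 0},{"aperture": 0}]}}

```text
time_s: 10.85
position: [0.5875, -0.1613, 0.0901]
tool_rot: [[0.998, -0.065, 0.002], [-0.065, -0.998, -0.001], [0.002, 0.001, -1.0]]
wrist_force: [0.2, 0.1, 0.3]
opening: 0.006
gripper_force: 0.0
```

>>> {"api": "tcp_steps", "payload": {"increments": [{"aperture": 0,"xyz": [0,0,0.12]},{"aperture": 0,"xyz": [0,0,0.08]},{"aperture": 0},{"aperture": 0}]}}

```text
time_s: 11.25
position: [0.5869, -0.1603, 0.0787]
tool_rot: [[0.998, -0.064, 0.0], [-0.064, -0.998, -0.0], [0.0, 0.0, -1.0]]
wrist_force: [1.2, -0.4, 0.1]
opening: 0.004
gripper_force: 0.0
```

Converted, 0.004 m is 0.08, 0.003 m is 0.06.

>>> {"api": "tcp_steps", "payload": {"increments": [{"aperture": 0,"xyz": [0,0,0.08]},{"aperture": 0,"xyz": [0,0,0.06]},{"aperture": 0},{"aperture": 0}]}}

```text
time_s: 11.65
position: [0.5875, -0.1606, 0.0723]
tool_rot: [[0.998, -0.064, 0.001], [-0.064, -0.998, -0.001], [0.001, 0.0, -1.0]]
wrist_force: [0.4, 0.5, 5.3]
opening: 0.007
gripper_force: 2.1
```

>>> {"api": "tcp_steps", "payload": {"increments": [{"aperture": 0,"xyz": [0,0,0.02]},{"aperture": 0,"xyz": [0,0,0.02]},{"aperture": 0}]}}

```text
time_s: 11.95
position: [0.5876, -0.1606, 0.0713]
tool_rot: [[0.998, -0.064, 0.001], [-0.064, -0.998, -0.001], [0.001, 0.001, -1.0]]
wrist_force: [-2.3, 1.8, 11.0]
opening: 0.006
gripper_force: 5.7
```

Converted, 0.001 m is 0.02.

>>> {"api": "tcp_steps", "payload": {"increments": [{"aperture": 0,"xyz": [0,0,0.02]},{"aperture": 0}]}}

```text
time_s: 12.15
position: [0.5877, -0.1606, 0.0712]
tool_rot: [[0.998, -0.064, 0.001], [-0.064, -0.998, -0.001], [0.001, 0.001, -1.0]]
wrist_force: [-4.1, 2.4, 16.4]
opening: 0.002
gripper_force: 8.3
```

>>> {"api": "tcp_steps", "payload": {"increments": [{"aperture": 0,"xyz": [0,0,-0.3]},{"aperture": 0,"xyz": [0,0,-0.8]},{"aperture": 0,"xyz": [0,0,-0.8]},{"aperture": 0,"xyz": [0,0,-0.8]},{"aperture": 0}]}}

```text
time_s: 12.65
position: [0.5898, -0.1618, 0.2104]
tool_rot: [[0.998, -0.064, 0.01], [-0.064, -0.998, -0.005], [0.01, 0.004, -1.0]]
wrist_force: [1.3, -0.3, 0.5]
opening: 0.003
gripper_force: 0.0
```

>>> {"api": "tcp_steps", "payload": {"increments": [{"aperture": 0,"xyz": [-0.9,0,0]},{"aperture": 0,"xyz": [-0.9,0,0]},{"aperture": 0,"xyz": [-0.9,0,0]},{"aperture": 0},{"aperture": 0}], "quiet": true}}

```text
ok
```

```bash
python3 - <<'E'
from h import *
c=shot('top','top4.png')
p=pts(c).reshape(-1,3);im=c['pixels'].reshape(-1,3).astype(int)
l=np.c_[(p[:,:2]-CON[0])@R2(CON[1]),p[:,2]]
k=(abs(l[:,0]+.0215)<.055)&(abs(l[:,1])<.06)&(l[:,2]>.085)&(l[:,2]<.103)&(im.sum(1)<150)
print('lever',k.sum(),np.median(l[k],0).round(4))
k=np.hypot(l[:,0]-.052,l[:,1]-.078)<.009;print('button z',np.median(l[k,2]))
m=np.c_[(p[:,:2]-MIX[0])@R2(MIX[1]),p[:,2]];k=(abs(m[:,0]+.055)<.005)&(abs(m[:,1])<.09);print('rail z',np.median(m[k,2]))
E
```

```text
lever 0 [nan nan nan]
button z 0.07734059214433608
rail z 0.11089453931998139
  return _methods._mean(a, axis=axis, dtype=dtype,
  ret = um.true_divide(
```

View pics/top4.png

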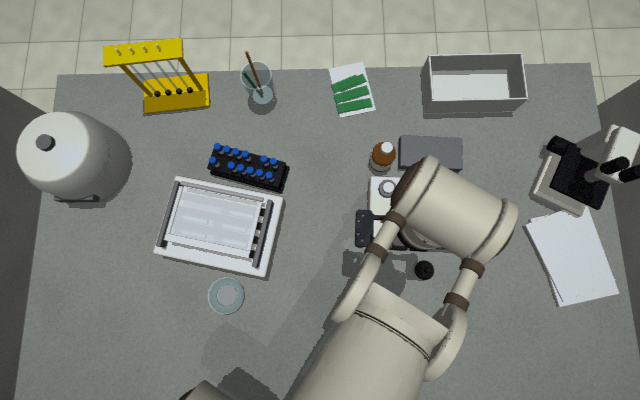

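The top view shows the guard shut at (210,220), the button up at (387,188), and the visible loose things unmoved. The arm hides the lever, which was measured at the second stop before the press. The gripper is clear at 0.21 m, so I'm handing in.

```bash
python3 -c "
from h import *
print(robot.job_done())"
```

```text
the job is handed in; nothing more can be done
None
```

The job is handed in with no verdict returned: the guard is shut (rail at 0.111 m), the lever was measured at the second stop (56 mm of travel) before the press, and the start button was then pressed fully in and is back up; the lever and drop bottle were hidden by the arm in the last picture.

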